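# Start the fume extractor and hold its sprung shutter half open

### The arm

A 6-joint arm with a two-finger parallel gripper is mounted at the origin on the work surface. World frame = base frame: x ahead of the robot, y to its left, z up, the work surface at z = 0. Lengths are in mm, angles in rad, forces in N, time in s.
With the tool pointing down it reaches from about 350 to 975 mm from the base axis. Payload 7.1 kg.
Tool frame: the origin (TCP) lies on the front face of the gripper's body, between the roots of the fingers; the fingertips stand 80 mm ahead of it and the grasp point (between the pads) lies 61 mm ahead of it (env.tips_ahead is the distance from the TCP to the fingertips, in mm); z points along the fingers, y is the direction in which the jaws open and shut (so a half turn about z gives the same grasp; the last joint's range is limited). The gripper opens to 88 mm and grips with 3 to 60 N. Pads are 20 mm wide; open, the fingers measure 115 mm over their backs; the gripper's body (75 mm by 178 mm) begins 61 mm behind the grasp point.
Start: joints at [-1.177, 0.423, 1.63, -0, 1.089, -0.019], TCP at [250.75, -572.477, 302.675] pointing down, gripper open.
Joint ranges: [-3, 3], [-0.9, 2.11], [0.09, 2.58], [-1.31, 4.45], [0.11, 2.69], [-2.54, 2.54]. Speed limits (rad/s): [2.39, 2.39, 3.01, 3.14, 3.14, 3.14].

### API

Orientations are given as a unit quaternion [x, y, z, w].
In Python, from station import env, set_gripper, viewer, workorder gives the robot as it stands. Calls block until the motion is done:
- env.reach(position, orientation): joint-space move of the TCP to a pose.
- env.move_l(position, rot=None, rate=150, f_stop=None): straight line of the TCP; rot=None keeps the orientation; rate is the mean speed in mm/s. With f_stop (N) it stops when the force on the tool has changed by that much, and returns True; else False.
- env.move_joints(angles): joint-space move.
- set_gripper(opening): finger opening in mm; the grip force is fixed at half the most; returns when the fingers have stopped.
- env.hold(seconds).
- env.ik(position, orientation): joint angles nearest the present ones, or None.
- env.read_state(): the state.
- viewer.camera(name): name is "scene" or "top" or "wrist"; returns the picture (400x640x3 uint8, blue, green, red); there is no depth.
- viewer.camera_params(name): a dict with "fx", "fy", "cx", "cy" (pixels), "pose" (4x4, takes a point from camera to world coordinates); the wrist camera has in their place "tool_from_camera" (4x4, takes a point from camera to tool coordinates, whose origin is the TCP and whose axes are the flange's). Camera axes: x right, y up, looking along -z (the intrinsics and any distortion apply to the point x, -y, -z); pixel columns grow to the right and rows downward; lengths in mm; the calibration is good to about 2 mm. A picture is of the moment at which its call begins: read the wrist's pose just before it. camera_params takes no time and is no camera call.
A pose or a line that the arm cannot do raises env.IKError and nothing moves.
- workorder.sign_off(): hands the job in, once; it reports no verdict.
The state is a dict: "time_s": time; "qpos": joint angles; "dq": joint speeds; "tau": joint torques, N m; "tool_pos": TCP position; "orientation": TCP orientation; "force": force on the tool from outside, world axes, zero at the start; "wrist_torque": the same for the moment, N m; "width": finger opening in mm.
Only numpy, scipy, OpenCV 4.12 (cv2) and the standard library are available. Lean on these libraries where they do the work, as an engineer would, in place of code of your own. Each camera call takes 0.05 s, during which the arm holds its last target. There are 200 camera calls.

### The job

Start the bench fume extractor: press its treadle switch all the way down to its stop, keep it there a moment and let it come back up. Then slide the sprung shutter on the extractor's lid to half of its travel and hold it there against the spring with the fingers; finish while still holding it, do not let go. Do not push the jar, the beaker or the screwdriver about.

Things in the scene. Friction and masses are not known exactly. Their poses are not given: they have to be found in the camera images.
- extractor: Grey steel box, 200 (x) by 280 (y) by 100 mm high, fixed to the bench; a round black filter stands 35 mm out of its +x face. Origin: centre of its underside; z up. On its lid two dark guide rails (tops at z = 112 mm) run along y, 128 mm apart; between them a steel shutter plate (112 mm in x, 100 mm in y, top at z = 106 mm) slides along y over a black air opening.
- half_mark (a point): Half-travel mark on the extractor: a short raised metal bar across each guide rail (tops at z = 117 mm). This point lies midway between the two bars, at x = 0, y = +20 mm, z = 117 mm in the extractor's frame. At half travel the middle of the shutter's handle fin is level with the bars.
- shutter (a joint): Travel of the shutter along the extractor's +y axis, in m: 0 = shut (plate's -y edge at y = -70 mm), 0.04 = half, 0.08 = fully open at its end stop. A spring pulls it shut: 4 N at 0, rising 1.5 N every 10 mm (10 N at half, 16 N at full), plus about 0.5 N of friction. It starts shut and springs shut when let go.
- shutter_grip (a point): Point in the middle of the shutter's handle, an upright steel fin on the plate: 14 mm thick (along the extractor's y), 40 mm wide (along its x), its top 151 mm above the bench. This point is 134 mm above the bench; with the shutter shut it is at x = 0, y = -20 mm in the extractor's frame and moves along +y with the shutter.
- footswitch: Dark steel base of the treadle switch, 170 mm (x) by 100 mm (y) by 16 mm, fixed to the bench. Origin: centre of its underside; z up. The treadle is hinged on a pin along y at x = +65 mm, z = 34 mm, and slopes up from there towards the -x end, where a rubber stop waits under it.
- treadle (a joint): Angle of the treadle in rad: 0 = up (its rest, sloping 0.26 rad), 0.22 = down on its stop (nearly level). A spring holds it up: pressing at the pad point takes about 4.5 N to start and 12 N to reach the stop. It comes back up by itself when released.
- treadle_pad (a point): Place to press: middle of the ribbed black rubber pad (85 by 70 mm) on top of the treadle plate (135 by 80 mm), 105 mm from the hinge pin. About 67 mm above the bench when up, 44 mm when down; on the base's centre line (y = 0).
- jar: Bystander: closed glass jar with a steel cap, 60 mm across, 75 mm high, standing on the robot's side of the extractor. Origin: centre of its underside.
- beaker: Bystander: open grey plastic beaker, 70 mm across, 90 mm high, standing beyond the treadle switch. Origin: centre of its underside.
- screwdriver: Bystander: screwdriver, 160 mm long, lying on the bench on the robot's side of the treadle switch. Origin: its middle, on the underside; x along the tool.
Mind the look-alikes: they are no part of the job. Of the things shaped like the footswitch, the steel one is meant.

How it is judged (in metres and radians):
On the way, in this order (a step that is already met when the one before it is completed fails the run):
1. the treadle is pressed down to its stop, with the shutter still shut (value of joint treadle above 0.195 rad and value of joint shutter below 0.01 m), for 0.2 s.
2. the treadle is let back up (value of joint treadle below 0.04 rad), for 0.1 s.
3. the shutter is at half travel, held by the fingers (value of joint shutter between 0.033 and 0.047 m and contact force between the fingers and shutter above 3 N), for 0.3 s.
At the end, for the whole second after the job is handed in: The shutter stands still at half travel (40 mm, within 7 mm), held there by the fingers (more than 3 N of contact), and the treadle is back up (under 0.04 rad) (all of step 3 and velocity of joint shutter between -0.02 and 0.02 m/s and value of joint treadle below 0.04 rad); the arm keeps its last pose, push and grip.
It fails at once if the jar, beaker or screwdriver is pushed more than 30 mm (distance of any of jar, beaker, screwdriver from where it was at the start of the episode above 0.03 m).
It also fails if it takes over 48 s, if anything falls off the work surface, if the arm or the gripper's body presses on something with over 40 N, if the wrist force passes 120 N, or if a joint passes its speed limit or range.

## Working session

There is one attempt and no reset: what is moved stays moved. The work goes in short steps, each a Python script; the robot and the scene stay as the last script left them, time stands still between calls to the robot, and variables do not carry over. Pictures are saved under pics/ and viewed, about 8 in all and at most 12, crops included, and the job is handed in when it is done.

```bash
ls; mkdir -p pics; python3 - <<'E'
from station import env, viewer
import cv2, numpy as np
np.set_printoptions(precision=4,suppress=True)
for n in("scene","top"):
    cv2.imwrite(f"pics/{n}0.png",viewer.camera(n)); print(n,viewer.camera_params(n))
print(viewer.camera_params("wrist")); s=env.read_state(); print(s, env.tips_ahead)
E
```

```text
pics
scene {'fx': 392.2123259970885, 'fy': 392.2123259970885, 'cx': 327.73312603429605, 'cy': 199.92800669775747, 'pose': array([[   0.0888,   -0.6369,    0.7658, 1413.9275],
       [   0.996 ,    0.0584,   -0.0669, -123.6492],
       [  -0.0021,    0.7688,    0.6395,  824.1013],
       [   0.    ,    0.    ,    0.    ,    1.    ]])}
top {'fx': 369.6441995405878, 'fy': 369.6441995405878, 'cx': 323.02983664371163, 'cy': 202.57107845965177, 'pose': array([[  -0.0116,    0.9871,   -0.1597,  405.5156],
       [  -0.9999,   -0.0112,    0.0038,  -68.9497],
       [   0.0019,    0.1597,    0.9872, 1106.1832],
       [   0.    ,    0.    ,    0.    ,    1.    ]])}
{'fx': 334.20220407271995, 'fy': 334.20220407271995, 'cx': 329.2803769781357, 'cy': 199.99223592613723, 'tool_from_camera': array([[  0.0007,   0.9581,   0.2865,  79.2221],
       [  1.    ,  -0.0007,  -0.0001,  -0.4415],
       [  0.0001,   0.2865,  -0.9581, -81.8239],
       [  0.    ,   0.    ,   0.    ,   1.    ]])}
{'time_s': 0.1, 'qpos': array([-1.177 ,  0.4238,  1.6306, -0.    ,  1.0886, -0.019 ]), 'dq': array([-0.0006, -0.0027, -0.0018, -0.0006,  0.001 , -0.002 ]), 'tau': array([  0.0001, -54.5612, -27.4324,   0.0646,   0.0187,  -0.    ]), 'tool_pos': array([ 250.5864, -572.1098,  301.9674]), 'orientation': array([ 0.9788,  0.2049, -0.0001, -0.0007]), 'force': array([-0.0284, -0.4998,  0.026 ]), 'wrist_torque': array([ 0.0384, -0.0119,  0.0132]), 'width': 87.8842592127228} 80.0
```

View pics/scene0.png

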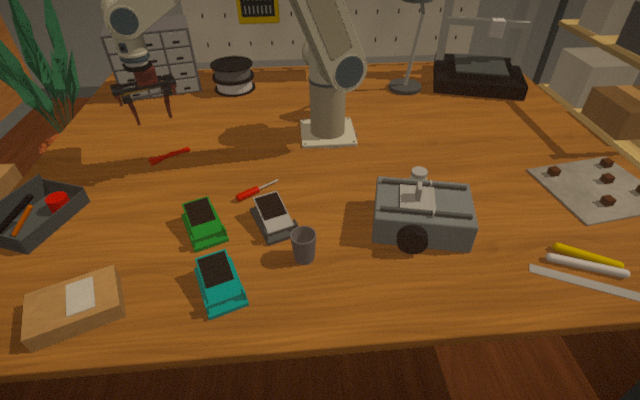

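View pics/top0.png

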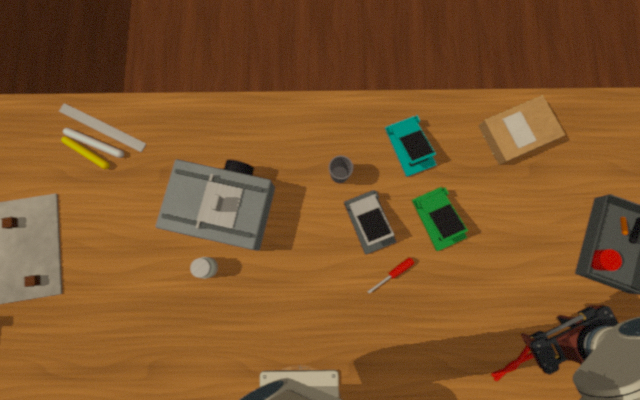

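The scene shows the grey steel footswitch at about (272,217), green and teal look-alikes, and the extractor at (425,212). In the top view the pad is at (375,224), the shutter at about (220,203), the screwdriver at (392,275), the jar at (203,268) and the beaker at (340,168).

```bash
cat > h.py <<'E'
import numpy as np, cv2
from scipy.spatial.transform import Rotation as R
from station import env, set_gripper, viewer, workorder
np.set_printoptions(precision=3,suppress=True)
def down(a): return np.array([np.cos(a/2),np.sin(a/2),0,0])   # tool x at angle a, tool y at a-90deg
def grab(n,file=None):
    """picture and its camera (K, pose)"""
    s=env.read_state(); im=viewer.camera(n); p=viewer.camera_params(n)
    if n=="wrist":
        T=np.eye(4); T[:3,:3]=R.from_quat(s["orientation"]).as_matrix(); T[:3,3]=s["tool_pos"]; T=T@p["tool_from_camera"]
    else: T=p["pose"]
    if file: cv2.imwrite(f"pics/{file}.png",im); np.savez(f"pics/{file}.npz",T=T,k=[p["fx"],p["fy"],p["cx"],p["cy"]])
    return im
def ray(file,uv):
    d=np.load(f"pics/{file}.npz"); fx,fy,cx,cy=d["k"]; T=d["T"]
    v=T[:3,:3]@np.array([(uv[0]-cx)/fx,-(uv[1]-cy)/fy,-1]); return T[:3,3],v/np.linalg.norm(v)
def onplane(file,uv,z):
    o,v=ray(file,uv); return o+v*(z-o[2])/v[2]
def tri(obs):
    A=np.zeros((3,3));b=np.zeros(3)
    for f,uv in obs:
        o,v=ray(f,uv); P=np.eye(3)-np.outer(v,v); A+=P;b+=P@o
    x=np.linalg.solve(A,b); return x,[np.linalg.norm(np.cross(x-ray(f,uv)[0],ray(f,uv)[1])) for f,uv in obs]
E
python3 - <<'E'
from h import *
grab("top","top1")
for n,uv,z in [("pad",(375,224),67),("sw_up",(360,198),20),("fin",(220,203),110),("railA",(265,190),112),("railB",(182,172),112),("jar",(203,268),70),("beaker",(340,168),80)]:
    print(n,onplane("top1",uv,z))
p=onplane("top1",(375,224),67); 
q=down(0.4)
env.reach([p[0],p[1],270],q); grab("wrist","w1")
env.move_l([p[0]-20,p[1]+70,270]); grab("wrist","w2"); print(env.read_state()["time_s"])
cv2.imwrite("pics/w12.png",cv2.resize(np.hstack([cv2.imread("pics/w1.png"),cv2.imread("pics/w2.png")]),(800,250)))
E
```

```text
pad [ 510.683 -218.857   67.   ]
sw_up [ 593.769 -183.534   20.   ]
fin [568.65  208.318 110.   ]
railA [603.002  85.775 112.   ]
railB [656.186 315.4   112.   ]
jar [394.027 260.359  70.   ]
beaker [ 670.954 -122.485   80.   ]
2.5
```

View pics/w1.png

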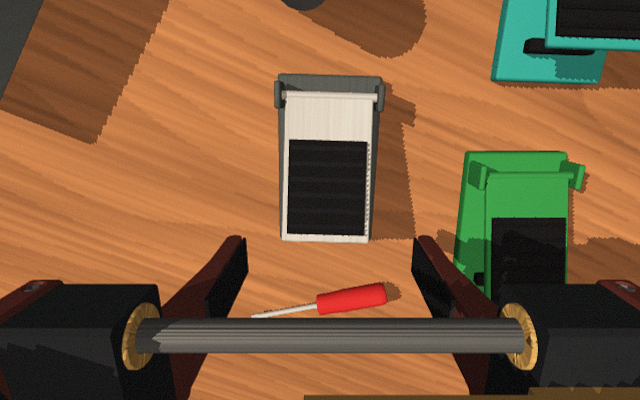

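The first wrist view shows the steel switch with its black pad centred at about (327,188) and the hinge at the top, around (330,95). The screwdriver lies at (325,305). Next I segment the pad and triangulate it.

```bash
cat >> h.py <<'E'
def blob(file,guess,lo,hi,amin=500):
    """contour (in HSV range) whose centroid is nearest guess -> centre, minAreaRect box"""
    im=cv2.imread(f"pics/{file}.png"); m=cv2.inRange(cv2.cvtColor(im,cv2.COLOR_BGR2HSV),lo,hi)
    m=cv2.morphologyEx(m,cv2.MORPH_CLOSE,np.ones((5,5))); m=cv2.morphologyEx(m,cv2.MORPH_OPEN,np.ones((5,5)))
    cs=[c for c in cv2.findContours(m,cv2.RETR_EXTERNAL,cv2.CHAIN_APPROX_NONE)[0] if cv2.contourArea(c)>amin]
    c=min(cs,key=lambda c:np.linalg.norm(np.array(cv2.minAreaRect(c)[0])-guess)); r=cv2.minAreaRect(c)
    return np.array(r[0]),cv2.boxPoints(r),cv2.contourArea(c)
E
python3 - <<'E'
from h import *
w={}
for f,g in (("w1",(327,188)),("w2",(410,188))):
    w[f]=blob(f,g,(0,0,0),(180,255,55)); print(f,*w[f])
print(tri([(f,w[f][0]) for f in w]))
def corners(f):
    b=w[f][1]; s=b[np.argsort(b[:,1])]; return np.vstack([s[:2][np.argsort(s[:2,0])],s[2:][np.argsort(s[2:,0])]])
P=[tri([("w1",a),("w2",b)]) for a,b in zip(corners("w1"),corners("w2"))]
for p in P: print(p)
P=np.array([p[0] for p in P]); d=(P[0]+P[1]-P[2]-P[3])/2; print("len",np.linalg.norm(d),"yaw",np.arctan2(d[1],d[0]),"slope",-d[2]/np.hypot(*d[:2]))
E
```

```text
w1 [326.371 187.135] [[286.45  232.818]
 [289.047 139.307]
 [366.293 141.453]
 [363.695 234.964]] 7039.0
w2 [318.925 274.406] [[ -3.566 156.494]
 [637.81  147.062]
 [641.416 392.317]
 [  0.04  401.749]] 51946.0
(array([ 569.62 , -154.533,  342.016]), [np.float64(36.66076900997666), np.float64(36.66076900997659)])
(array([ 601.891, -191.007,  434.886]), [np.float64(6.806539041557681), np.float64(6.806539041557864)])
(array([ 581.269, -200.049,  262.828]), [np.float64(4.00687887110174), np.float64(4.00687887110167)])
(array([ 620.983, -168.948,  404.505]), [np.float64(22.36721742275506), np.float64(22.367217422754987)])
(array([ 548.309, -203.553,  292.033]), [np.float64(14.013860079641121), np.float64(14.013860079641173)])
len 11.597422292570878 yaw -0.9289648697595188 slope -0.050763597681139284
```

View pics/w2.png

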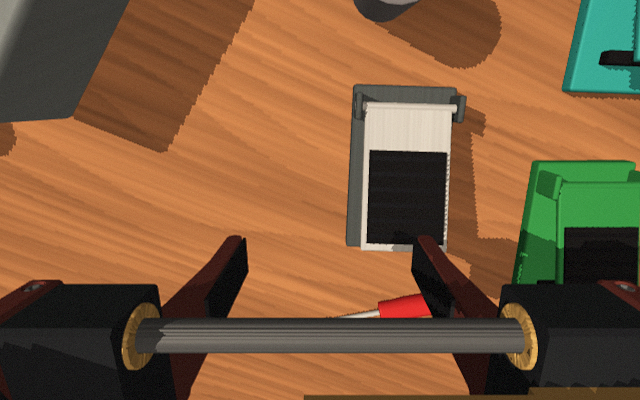

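In the second wrist view the pad touches the right finger at its lower edge. Its corners are near (370,151), (447,152), (367,243) and (444,245). I'll crop off the finger, refit, and look at the extractor from two places.

```bash
python3 - <<'E'
from h import *
im=cv2.imread("pics/w2.png"); im[:,:350]=255; im[233:]=255; im[:,470:]=255; cv2.imwrite("pics/w2c.png",im)
print(blob("w2c",(408,190),(0,0,0),(180,255,55))[1])
A=[(289.05,139.3),(366.3,141.45),(286.45,232.8),(363.7,235)]; B=[(370,151),(447,152),(367,243),(444,245)]
P=[]
for a,b in zip(A,B): x,e=tri([("w1",a),("w2",b)]); P.append(x); print(x,e[0])
P=np.array(P); d=(P[0]+P[1]-P[2]-P[3])/2; print("centre",P.mean(0),"len",np.linalg.norm(d),"yaw",np.arctan2(d[1],d[0]),"slope",-d[2]/np.hypot(*d[:2]))
q=down(-0.2)
env.reach([580,180,330],q); grab("wrist","e1")
env.move_l([580,250,330]); grab("wrist","e2"); print(env.read_state()["time_s"])
E
```

```text
[[366.618 231.989]
 [369.029 150.03 ]
 [445.962 152.293]
 [443.551 234.252]]
[ 538.212 -168.67    51.113] 0.42043951364673143
[ 563.948 -232.486   52.8  ] 0.15115134606148528
[ 463.373 -197.593   73.541] 0.18046660282087687
[ 489.271 -261.611   75.729] 0.03406584902158577
centre [ 513.701 -215.09    63.296] len 83.33916567753381 yaw 0.3703288936125682 slope 0.28279499468600505
4.5167
```

View pics/e1.png

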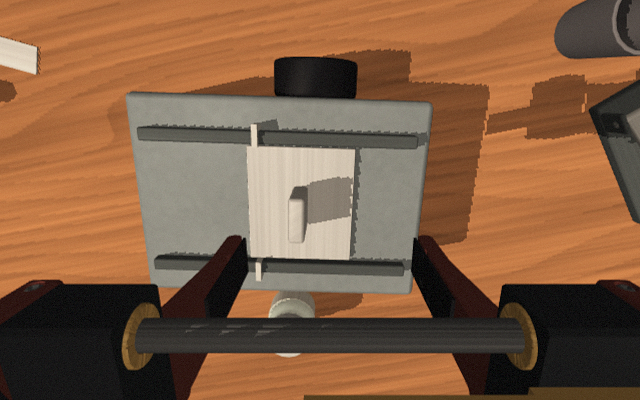

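View pics/e2.png

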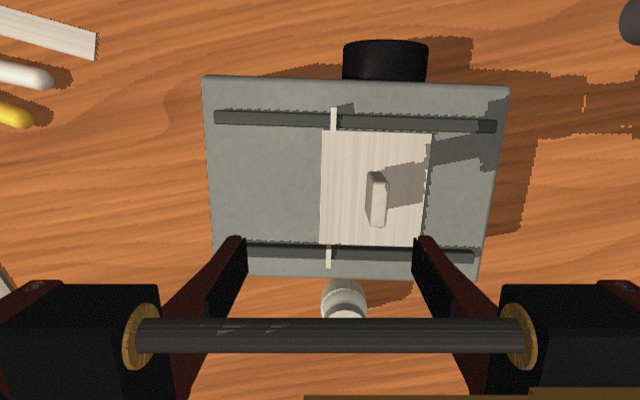

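Both views show the lid with a bar on each rail, at about (254,135) and (258,270) in the first and (334,118) and (328,258) in the second. The fin is near (298,215) and (377,200). One enlarged crop of both will give me the fin's top face.

```bash
python3 - <<'E'
from h import *
a=cv2.imread("pics/e1.png")[110:290,235:365]; b=cv2.imread("pics/e2.png")[95:275,310:440]
cv2.imwrite("pics/crop1.png",cv2.resize(np.hstack([a,b]),None,fx=3,fy=3,interpolation=cv2.INTER_CUBIC))
E
```

```text
(no output)
```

View pics/crop1.png

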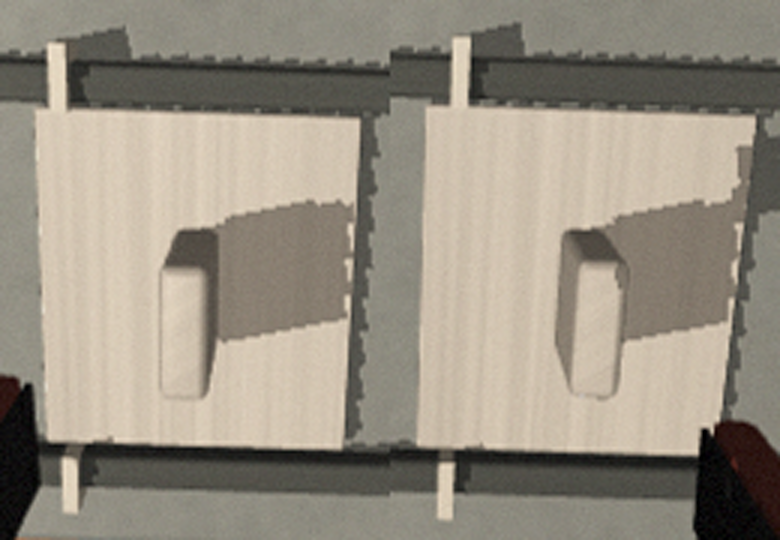

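The fin's top face is centred at (296.7,220.3) in the first view and (379.5,205.0) in the second. The bars are at (254,135.3) and (258.7,270), and at (333.3,119) and (328.7,256.7).

```bash
python3 - <<'E'
from h import *
fin,e=tri([("e1",(296.7,220.3)),("e2",(379.5,205))]); print("fintop",fin,e[0])
b1,e1=tri([("e1",(254,135.3)),("e2",(333.3,119))]); b2,e2=tri([("e1",(258.7,270)),("e2",(328.7,256.7))])
print("bars",b1,e1[0],b2,e2[0],"mid",(b1+b2)/2,"dist",np.linalg.norm(b1-b2))
for f,px in (("e1",[(127,93),(432,102),(410,293),(152,288)]),("e2",[(203,76),(509,87),(478,279),(214,276)])):
    C=np.array([onplane(f,p,100) for p in px]); ly=(C[0]+C[3]-C[1]-C[2])/2; lx=(C[0]+C[1]-C[2]-C[3])/2
    print(f,"lid",C.mean(0),"yaw",np.arctan2(-ly[0],ly[1]),np.arctan2(lx[1],lx[0]),np.linalg.norm(lx),np.linalg.norm(ly))
d=b1-b2; print("bar yaw",np.arctan2(d[1],d[0])); mid=(b1+b2)/2
for yaw in(-.19,-.2,-.21,-.22,-.23): print(yaw,"fin->mid in ext frame",R.from_euler("z",-yaw).apply(mid-fin))
print(env.read_state()["force"])
E
```

```text
fintop [567.325 210.085 146.539] 0.3076578357628991
bars [641.332 234.178 115.61 ] 0.14304709200191928 [513.885 263.94  115.534] 0.09809701760599393 mid [577.608 249.059 115.572] dist 130.87618148291975
e1 lid [573.102 229.184 100.   ] yaw -0.2249006457207294 -0.23515036488498453 195.46167673034188 272.2069612962608
e2 lid [573.569 230.    100.   ] yaw -0.22225168345600838 -0.23215327984002787 193.54255043147728 272.8902999741287
bar yaw -0.22941394792648573
-0.19 fin->mid in ext frame [  2.738  40.215 -30.967]
-0.2 fin->mid in ext frame [  2.336  40.241 -30.967]
-0.21 fin->mid in ext frame [  1.933  40.262 -30.967]
-0.22 fin->mid in ext frame [  1.53   40.279 -30.967]
-0.23 fin->mid in ext frame [  1.127  40.293 -30.967]
[-0.923 -0.436  0.226]
```

The measurements agree with each other: the fin is 40.3 mm short of the mark, the bars are 131 mm apart and the yaw is -0.228. The measured heights are 1–4 mm under the text's. Next I press the treadle.

```bash
python3 - <<'E'
from h import *
q=down(0.37); x,y=514,-215
set_gripper(0)
env.reach([x,y,190],q)
s0=env.read_state(); print(s0["time_s"],s0["tool_pos"],s0["force"])
r=env.move_l([x,y,142],rate=40,f_stop=3); s=env.read_state(); print("touch",r,s["tool_pos"],s["force"])
r=env.move_l([x,y,114],rate=25,f_stop=20); s=env.read_state(); print("stop",r,s["tool_pos"],s["force"])
env.hold(0.5); s=env.read_state(); print(s["tool_pos"],s["force"],s["time_s"])
grab("wrist","t1")
E
```

```text
7.6417 [ 514.543 -214.567  190.277] [-0.229  0.431 -0.06 ]
touch True [ 513.624 -215.001  143.163] [-1.047 -0.322  5.153]
stop True [ 512.394 -215.609  123.661] [-3.019  0.249 13.302]
[ 512.387 -215.637  123.831] [-3.515  0.735 13.355] 10.0333
```

The tips are at 43.8 mm with 13.3 N, which is about the stop. I'll press slightly further to confirm the end stop is stiff.

```bash
python3 - <<'E'
from h import *
for z in (122.5,121,119.5,118):
    p=env.read_state()["tool_pos"]
    r=env.move_l([512.4,-215.6,z],rate=15,f_stop=18); env.hold(0.15); s=env.read_state(); print(z,r,s["tool_pos"],s["force"])
    if s["force"][2]>26: break
env.hold(0.4); grab("wrist","t2")
p=env.read_state()["tool_pos"]
env.move_l([514,-215,150],rate=60); print(env.read_state()["force"])
env.move_l([514,-215,300]); grab("wrist","t3"); print(env.read_state()["time_s"])
cv2.imwrite("pics/t23.png",cv2.resize(np.hstack([cv2.imread("pics/t2.png"),cv2.imread("pics/t3.png")]),(800,250)))
E
```

```text
122.5 False [ 512.408 -215.652  123.559] [-3.161  1.307 13.672]
121 False [ 512.393 -215.653  123.212] [-6.955  1.621 27.073]
[-0.696 -0.165 -0.265]
13.1667
```

View pics/t23.png

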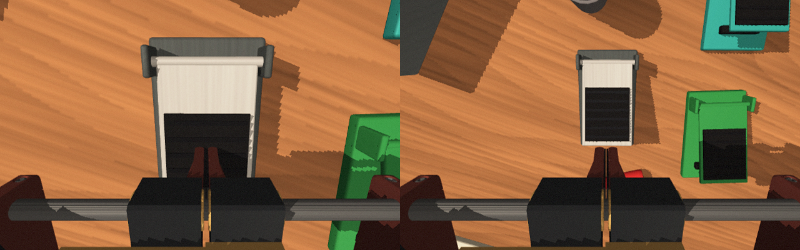

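The left picture is the press: the stop is stiff, 13.7 N to 27 N in 0.35 mm. On the right the treadle is back up. Next is the shutter.

```bash
python3 - <<'E'
from h import *
yaw=-0.228; q=down(yaw); u=np.array([-np.sin(yaw),np.cos(yaw),0])
f=np.array([567.6,210,0])
env.reach(f+[0,0,310],q); set_gripper(88); print(env.read_state()["tool_pos"])
r=env.move_l(f+[0,0,196],rate=100,f_stop=10); s=env.read_state(); print("down",r,s["tool_pos"],s["force"])
if not r:
    set_gripper(0); env.hold(0.2); s=env.read_state(); print("grip",s["width"],s["tool_pos"],s["force"],s["time_s"]); grab("wrist","g1")
    cv2.imwrite("pics/g1c.png",cv2.imread("pics/g1.png")[:,120:520])
E
```

```text
[567.609 209.995 310.017]
down False [568.008 210.137 196.681] [ 0.17  -0.769  0.014]
grip 14.151934683873984 [567.651 210.107 196.006] [ 1.266  1.136 -0.44 ] 18.7333
```

View pics/g1c.png

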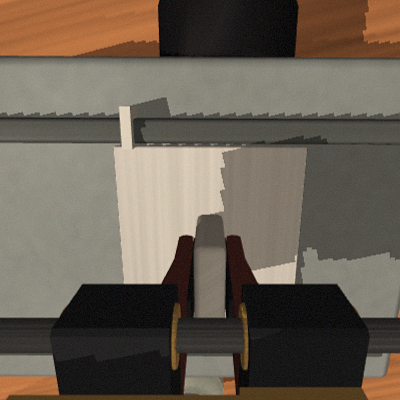

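The fin is between the fingers at column 210 (crop), width 14.15 mm, with the plate still shut. Now I slide it 40.3 mm.

```bash
python3 - <<'E'
from h import *
yaw=-0.228; u=np.array([-np.sin(yaw),np.cos(yaw),0])
p0=np.array([567.65,210.1,196.]); 
r=env.move_l(p0+40.3*u,rate=30); env.hold(0.5); s=env.read_state()
print("slid",(s["tool_pos"]-p0)@u,s["tool_pos"],s["width"],"F along y",s["force"]@u,s["force"],s["time_s"]); grab("wrist","g2"); grab("top","g2top"); grab("scene","g2s")
cv2.imwrite("pics/g2c.png",np.hstack([cv2.imread("pics/g2.png")[:,120:520],cv2.resize(cv2.imread("pics/g2s.png")[130:270,340:500],(400,400))]))
E
```

```text
slid 38.69045637168514 [576.556 247.752 195.987] 13.6798230494698 F along y -9.28184941262335 [-1.365 -9.212  3.994] 20.7833
```

View pics/g2c.png

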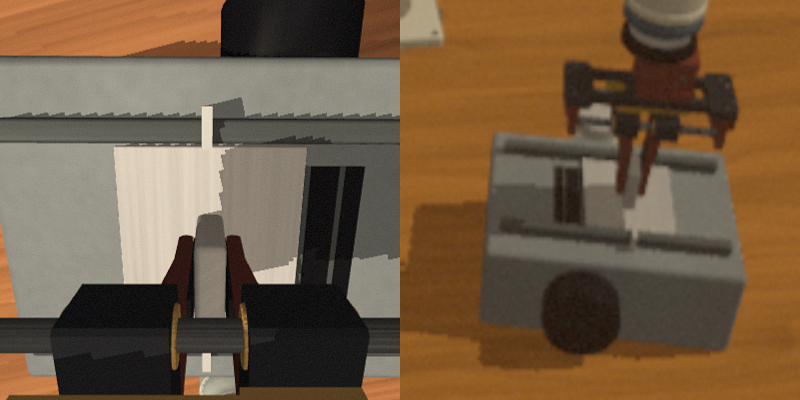

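The fin (crop column 210) is in line with the bars (207), about 1.5 mm short. The spring reads 9.3 N, which fits. I'll nudge it 1.5 mm, check it is still, and hand in.

```bash
python3 - <<'E'
from h import *
yaw=-0.228; u=np.array([-np.sin(yaw),np.cos(yaw),0]); p0=np.array([567.65,210.1,196.])
env.move_l(p0+41.8*u,rate=15); env.hold(0.6)
for _ in range(2):
    s=env.read_state(); print((s["tool_pos"]-p0)@u,s["width"],s["force"]@u,np.abs(s["dq"]).max(),s["time_s"]); env.hold(0.3)
# bystanders and pad: colour blobs / difference to the first top picture
d=cv2.absdiff(viewer.camera("top"),cv2.imread("pics/top0.png")).max(2)
for n,(x,y) in dict(jar=(203,268),beaker=(340,168),driver=(392,275),switch=(370,221)).items(): print(n,(d[y-12:y+12,x-12:x+12]>60).mean())
print(workorder.sign_off())
E
```

```text
40.16528649912755 13.923425054218301 -8.951514299363492 0.0013767089831706095 21.7833
40.16805999209038 13.92969693655484 -10.246888633533118 0.0015669262574241616 22.0833
jar 0.0
beaker 0.0
driver 0.0
switch 0.0
the job is handed in; nothing more can be done
None
```

I started the extractor with its treadle switch and left the shutter held at half travel by the fingers. I handed the job in at about 22 s, and no verdict came back.

- **Treadle:** I pressed it with closed fingers until it hit the stop: the fingertips were at about 43 mm, and the force rose from 13.7 to 27 N within 0.35 mm. I held it there for over 0.5 s and released it. The wrist picture and the final top picture both show it back up.
- **Shutter:** I gripped the fin (opening 14 mm) and slid it to 40.2 mm by arm position. It was standing still, with a spring reaction of about 9–10 N against the 10 N expected. Before a last 1.5 mm nudge the picture showed the fin in line with the half-travel bars; I took no closer look after the nudge.
- **Bystanders:** the jar, beaker and screwdriver look the same in the last top picture as in the first.
- **Disagreements:** the heights I measured from the pictures came out 1–4 mm below the stated ones (fin top 146.5 against 151 mm, pad 63 against 67 mm). The first slide stopped 1.6 mm short because the arm gave under the spring, which is why I nudged it. No check failed.

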